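# Uncouple the leak-test gauge and stand it on its reader

### The job

The leak test is over. Shut the isolation valve first (swing its red lever a quarter turn, fully crosswise to the pipe), then pull the coupler's spring sleeve back towards the vessel until the digital gauge pops forward, and let the sleeve spring home again. Draw the gauge straight out and set it down gently, upright on the yellow-framed spot of the white reader pad, with its display towards the pad's front edge and its plug towards the green light; leave the other things on the bench where they are.

Things in the scene. Friction and masses are not known exactly. Their poses are not given: they have to be found in the camera images.
- rig: Fixed leak-test rig: base plate, steel vessel (92 mm across, 130 mm high) at its far end, level pipe to a brass valve and quick coupler. Origin on the bench below the sleeve's middle (sleeve home); +x along the pipe to the vessel, z up. Pipe axis y = 0, z = 75 mm; coupler mouth x = -17, valve x = 32 to 78 (36 mm wide), vessel axis x = 141. Base plate (14 mm high) begins at x = 25, nothing under sleeve and gauge.
- valve_pivot (a point): Pivot of the valve lever at the lever's mid-height, 115 mm above the bench; rig frame (55, 0, 115) mm, axes as the rig's.
- lever_end (a point): Point on the red lever 52 mm from the pivot, at mid-height and mid-width. Red grip 44 mm long (20 to 64 mm from the pivot), 14 mm wide, 10 mm high. It swings level; underside 110 mm above the bench, 18 mm above the sleeve's flanges, 11 mm above the gauge's top. Its x axis points from the tip to the pivot.
- lever (a joint): Valve lever angle, rad: 0 = open (lever along the pipe, over the coupler, tip towards the gauge), 1.571 = shut (at its stop, crosswise, tip towards rig -y). Stays where it is left; needs 1 to 2 N at the grip.
- sleeve_mid (a point): Middle of the coupler's sleeve on its axis; axes as the rig's. Knurled steel sleeve 32 mm long, 30 mm in diameter, with 34 mm flanges at both ends (21 mm between them); it moves with joint sleeve. Behind it 17 mm of slimmer shank are bare before the valve.
- sleeve (a joint): How far the sleeve is pulled back towards the vessel (rig +x), m: 0 = home, 0.009 = stop. Spring 5 N at home, 12 N at the stop. At about 6 mm the lock lets go and a damped poppet pushes the gauge 11 mm out in 0.3 s. Let go, the sleeve snaps home; the gauge then hangs loosely by 25 mm of its plug, drooping about 3 degrees, and is drawn straight out (rig -x) with a few N.
- gauge_center (a point): Centre of the digital gauge's case: grey and black block 34 (x) x 44 (y) x 48 mm high, 0.12 kg. Its x axis points from the display to the plug: at mid-height a 22 mm hexagon 12 mm long, then a 15 mm round plug 36 mm long. Coupled, its axes are the rig's and the centre is at rig x = -46, z = 75 mm. Stands by itself on its flat foot.
- gauge_plug_end (a point): End of the gauge's plug, on its axis, 65 mm behind the case's centre.
- reader: White reader pad, fixed, 92 (x) x 84 (y) x 9 mm. Origin under its centre; +x points from its front edge to the edge with the green light.
- marked_spot (a point): Centre of the yellow frame on the reader's top (9 mm above the bench), 10 mm in front of the pad's centre; the frame is 44 mm (x) x 54 mm (y), the gauge's foot 34 x 44 mm goes inside it. Axes are the reader's.
- spanner: Bystander: small steel spanner lying flat, 131 mm long, 8 mm thick.
- reagent_2: Bystander: small brown bottle with black cap, 34 mm across, 63 mm high; origin under its centre.
- tape_roll: Bystander: roll of clear tape, 61 mm across, 19 mm high; origin under its centre.
Not all that is in view belongs to the job. There is more than one size of the part that bears gauge_center; the job needs the middle-sized.

How it is judged (in metres and radians):
On the way, in this order (a step that is already met when the one before it is completed fails the run):
1. the valve is shut (lever past 1.40 rad) with the gauge still locked in the coupler (value of joint lever above 1.4 rad and x of gauge_center in the frame of rig above -0.05 m), for 0.1 s.
2. the sleeve is pulled back and the gauge has popped forward by 7 mm or more (value of joint sleeve above 0.004 m and x of gauge_center in the frame of rig below -0.053 m), for 0.1 s.
3. the sleeve has sprung home (within 1.5 mm) (value of joint sleeve below 0.0015 m), for 0.2 s.
At the end, for the whole second after the job is handed in: The gauge stands upright (within 0.1 rad) and at rest on the reader's top, its centre within 12 mm of the marked spot's centre, its axis within 0.3 rad of the pad's x axis with the plug towards the green light; the valve is still shut (lever above 1.40 rad) and the sleeve home (within 1.5 mm) (horizontal distance between gauge_center and marked_spot below 0.012 m and z of gauge_center in the frame of marked_spot between 0.02 and 0.028 m and angle between gauge_center's own z axis and vertical below 0.1 rad and angle between the x axis of gauge_center and the x axis of reader, either way round below 0.3 rad and x of gauge_plug_end in the frame of marked_spot above 0.03 m and linear speed of gauge below 0.02 m/s and value of joint lever above 1.4 rad and value of joint sleeve below 0.0015 m); the robot touches nothing.
It fails at once if the sleeve is pulled back more than 3 mm while the valve is not shut (value of joint sleeve above 0.003 m and value of joint lever below 1.35 rad).
It fails at once if the gauge is dropped (moves faster than 0.6 m/s without being held) (linear speed of gauge above 0.6 m/s and contact force between the fingers and gauge below 0.1 N).
It fails at once if the spanner, the bottle or the tape roll is moved by more than 30 mm (distance of any of spanner, reagent_2, tape_roll from where it was at the start of the episode above 0.03 m).
It also fails if it takes over 51 s, if anything falls off the work surface, if the arm or the gripper's body presses on something with over 40 N, if the wrist force passes 120 N, or if a joint passes its speed limit or range.

### The arm

A 6-joint arm with a two-finger parallel gripper is mounted at the origin on a cart in front of the work surface, level with it; the furniture and walls round the work are solid. World frame = base frame: x ahead of the robot, y to its left, z up, the work surface at z = 0. Lengths are in m, angles in degrees, forces in N, time in s.
With the tool pointing down it reaches from about 0.35 to 0.875 m from the base axis. Payload 4.2 kg.
Tool frame: the origin (TCP) lies on the centre line of the jaws, within the pads' length; the fingertips stand 14 mm ahead of it and the grasp point (between the pads) lies 5 mm behind it; z points along the fingers, y is the line along which they close (so a half turn about z gives the same grasp; the last joint's range is limited). The gripper opens to 85 mm and grips with 20 to 120 N. Pads are 22 mm wide; open, the fingers measure 114 mm over their backs; the gripper's body (76 mm by 85 mm) begins 54 mm behind the grasp point. The pads swing forward as they close: fully open they stand 13 mm farther back than shut.
Start: joints at [-51.073, 22.042, 0.453, 0, -68.411, -14.817], TCP at [0.255, -0.57, 0.245] pointing down, gripper open.
Joint ranges: [-179.83, 179.83], [-69.29, 118.12], [-61.27, 80.66], [-181.25, 117.63], [-171.15, -9.14], [-177.46, 177.46]. Speed limits (degrees/s): [159.86, 159.86, 180, 180, 180, 180].

### API

Orientations are given as [roll, pitch, yaw] about the fixed x, y, z axes, in that order (R = Rz(yaw) Ry(pitch) Rx(roll)).
In Python, from bench import * gives the robot as it stands. The module is installed in compiled form; this text tells all that it offers. Calls block until the motion is done:
- move_ptp(position, orientation): joint-space move of the TCP to a pose.
- move_l(position, rate=0.15, attitude=None, stop_force=None): straight line of the TCP; attitude=None keeps the orientation; rate is the mean speed in m/s. With stop_force (N) it stops when the force on the tool has changed by that much, and returns True; else False.
- movej(angles): joint-space move.
- move_gripper(opening, squeeze=None): finger opening in m; squeeze is the grip in N (None keeps the last); returns when the fingers have stopped.
- sleep(seconds).
- solve_ik(position, orientation): joint angles nearest the present ones, or None.
- get_image(name): name is "scene" or "top" or "wrist"; returns a dict with "image" (480x640x3 uint8, blue, green, red), "fx", "fy", "cx", "cy" (pixels), "T" (4x4, takes a point from camera to world coordinates). Camera axes: x right, y down, z forward; pixel columns grow to the right and rows downward; lengths in m; the calibration is good to about 2 mm. The wrist camera is an equidistant fisheye: a pixel r from the principal point sees the ray r / f radians off the axis. A picture is of the moment at which its call begins. There is no depth.
A pose or a line that the arm cannot do raises IKError and nothing moves.
- close_job(): hands the job in; it is judged then, once.
Readings, each from a call of its own:
- get_time(): time.
- get_joint_positions(): joint angles.
- get_qvel(): joint speeds.
- get_effort(): joint torques, N m.
- get_tool_pos(): TCP position.
- get_eef_rot(): TCP orientation.
- get_contact_force(): force on the tool from outside, world axes, zero at the start.
- get_moment(): the same for the moment, N m.
- get_opening(): finger opening in m.
- get_finger_force(): force on a finger pad.
Only numpy, scipy, OpenCV 4.12 (cv2) and the standard library are available. Lean on these libraries where they do the work, as an engineer would, in place of code of your own. Each camera call takes 0.05 s, during which the arm holds its last target. There are 200 camera calls.

## Working session

There is one attempt and no reset: what is moved stays moved. The work goes in short steps, each a Python script; the robot and the scene stay as the last script left them, time stands still between calls to the robot, and variables do not carry over. Pictures are saved under pics/ and viewed, at most 12 in all, crops included, and the job is handed in when it is done.

```bash
mkdir -p pics; ls; python3 - <<'E'
from bench import *
import cv2,numpy as np,pickle
d={}
for n in ("scene","top","wrist"):
    r=get_image(n); d[n]=r; cv2.imwrite(f"pics/{n}0.png",r["image"])
    print(n,r["fx"],r["fy"],r["cx"],r["cy"],np.round(r["T"],3).tolist())
pickle.dump(d,open("im0.pkl","wb")); print(get_time())
E
```

```text
pics
scene 533.4526834737222 533.4526834737222 325.0268906248342 249.43417237059296 [[-0.766, -0.449, 0.459, -0.017], [-0.642, 0.555, -0.529, 0.757], [-0.017, -0.7, -0.714, 1.051], [0.0, 0.0, 0.0, 1.0]]
top 493.4274933915006 493.4274933915006 318.98473362261916 242.0545622299119 [[0.015, -0.984, 0.18, 0.442], [-1.0, -0.017, -0.008, 0.025], [0.011, -0.179, -0.984, 1.114], [0.0, 0.0, 0.0, 1.0]]
wrist 371.64829954431775 371.64829954431775 319.81361585837067 243.94360991685198 [[-0.408, 0.866, 0.288, 0.181], [0.913, 0.387, 0.131, -0.603], [0.002, 0.316, -0.949, 0.374], [0.0, 0.0, 0.0, 1.0]]
0.15
```

View pics/scene0.png

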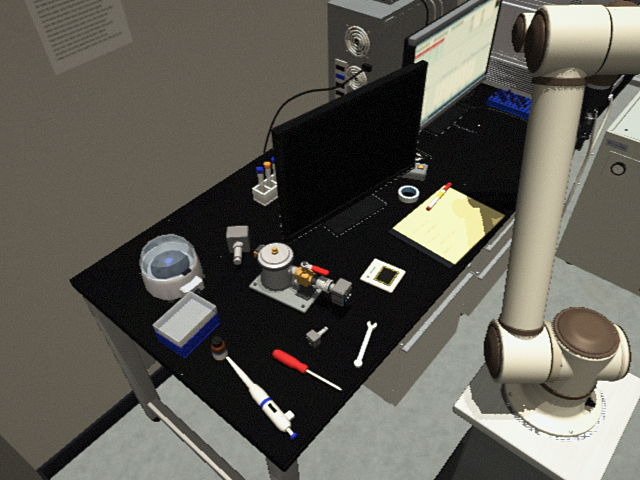

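View pics/top0.png

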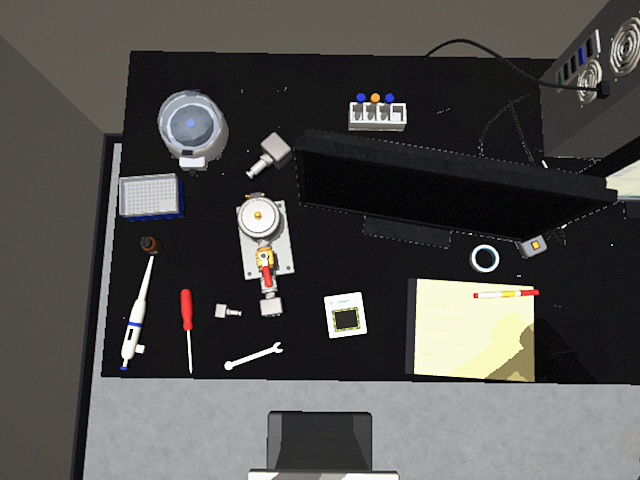

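The views show the rig with its gauge at top px (270,305), the vessel at (260,217), the red lever at (266,272), the pad at (346,315) with its green light on the far edge, and the monitor on the far right. Next I'll measure these points.

```bash
cat > h.py <<'E'
import numpy as np,cv2
def ray(r,px,fish=False):
    x=(px[0]-r["cx"])/r["fx"]; y=(px[1]-r["cy"])/r["fy"]
    if fish:
        t=np.hypot(x,y); s=np.sin(t)/t if t>1e-9 else 1; d=np.array([x*s,y*s,np.cos(t)])
    else: d=np.array([x,y,1.])
    T=np.array(r["T"]); return T[:3,3],T[:3,:3]@d
def onplane(r,px,z,fish=False):
    o,d=ray(r,px,fish); return o+d*(z-o[2])/d[2]
def project(r,p,fish=False):
    T=np.array(r["T"]); c=T[:3,:3].T@(np.array(p)-T[:3,3])
    if fish:
        q=np.hypot(c[0],c[1]); t=np.arctan2(q,c[2]); u=c[:2]/q*t
    else: u=c[:2]/c[2]
    return np.array([r["cx"]+r["fx"]*u[0],r["cy"]+r["fy"]*u[1]])
def blobs(mask,amin=30):
    n,l,s,c=cv2.connectedComponentsWithStats(mask.astype(np.uint8)*255)
    return [(s[i].tolist(),c[i],l==i) for i in range(1,n) if s[i][4]>=amin]
E
python3 - <<'E'
import pickle,cv2,numpy as np
from h import *
d=pickle.load(open("im0.pkl","rb")); r=d["top"]; im=r["image"]; hsv=cv2.cvtColor(im,cv2.COLOR_BGR2HSV)
H,S,V=cv2.split(hsv)
sub=np.zeros(H.shape,bool); sub[285:350,310:380]=1
for s,c,m in blobs((V>150)&(S<60)&sub,200):
    rect=cv2.minAreaRect(cv2.findContours(m.astype(np.uint8),0,2)[0][0])
    P=np.array([onplane(r,p,.009)[:2] for p in cv2.boxPoints(rect)]); print("pad",P.round(4).tolist(),P.mean(0),np.linalg.norm(np.diff(P,axis=0),axis=1))
g=np.zeros(H.shape,bool); g[285:350,310:380]=1
for s,c,m in blobs((H>40)&(H<80)&(S>80)&g,3): print("green",s,c,onplane(r,c,.009))
for s,c,m in blobs((H>20)&(H<35)&(S>80)&(V>80)&g,10): print("yellow",s,c,onplane(r,c,.009))
g[:]=0; g[230:300,240:300]=1
for s,c,m in blobs(((H<6)|(H>172))&(S>120)&(V>80)&g,20): print("red",s,c,onplane(r,c,.12),cv2.minAreaRect(cv2.findContours(m.astype(np.uint8),0,2)[0][0]))
for px,z in [((258,215),.135),((271,301),.099),((380,215),0),((300,195),0),((305,135),.35),((297,170),0)]: print(px,onplane(r,px,z).round(3))
a=cv2.resize(im[180:330,230:390],None,fx=5,fy=5,interpolation=cv2.INTER_CUBIC)[:600] if 0 else cv2.resize(im[185:335,230:380],(600,600),interpolation=cv2.INTER_CUBIC)
cv2.imwrite("pics/topc.png",a)
E
```

```text
pad [[0.5199, 0.0049], [0.5333, -0.0796], [0.4419, -0.0927], [0.429, -0.0094]] [ 0.48099777 -0.04418906] [0.08552178 0.09230654 0.08425956]
green [342, 301, 4, 1, 4] [343.5 301. ] [ 0.51073603 -0.04078344  0.009     ]
yellow [332, 307, 28, 24, 170] [346.07647059 318.88823529] [ 0.47139124 -0.04672988  0.009     ]
red [262, 266, 10, 21, 144] [266.73611111 276.0625    ] [0.55152757 0.12130056 0.12      ] ((266.7115478515625, 276.0577087402344), (20.788311004638672, 7.2562971115112305), 78.69007110595703)
(258, 215) [0.674 0.142 0.135]
(271, 301) [0.503 0.113 0.099]
(380, 215) [ 0.711 -0.125  0.   ]
(300, 195) [0.756 0.062 0.   ]
(305, 135) [0.759 0.044 0.35 ]
(297, 170) [0.817 0.07  0.   ]
```

View pics/topc.png

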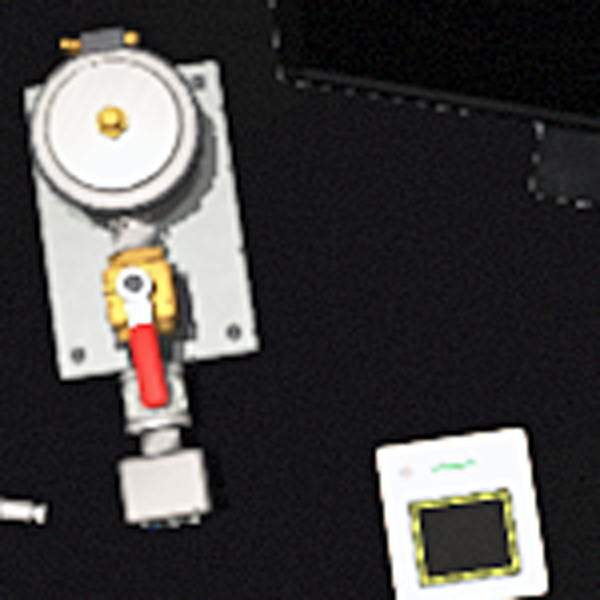

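```bash
python3 - <<'E'
import pickle,numpy as np
from h import *
from bench import *
d=pickle.load(open("im0.pkl","rb")); r=d["top"]
c=lambda x,y:(230+(x+.5)/4-.5,185+(y+.5)/4-.5)
pts={"piv":(c(134,283),.121,55),"lid":(c(117,122),.13,141),"red":((266.74,276.06),.12,13),"plate":(c(160.5,365),.014,25)}
for k,(p,z,x) in pts.items():
    w=onplane(r,p,z); print(k,w.round(4),x)
print(get_eef_rot(),get_tool_pos())
th=np.radians(8)
for nm,p in {"rig":(.55,.121,.25),"pad":(.471,-.046,.06),"retr":(.26,-.32,.28),"gauge":(.49,.11,.075)}.items():
  for yaw in (8,188,-82,98):
    q=solve_ik(p,[180,0,yaw]); print(nm,yaw,None if q is None else np.round(q,0))
E
```

```text
piv [0.5935 0.13   0.121 ] 55
lid [0.6753 0.1406 0.13  ] 141
red [0.5515 0.1213 0.12  ] 13
plate [0.5638 0.1249 0.014 ] 25
[ 1.79902978e+02 -6.35930448e-03 -1.55899095e+02] [ 0.25515616 -0.57009167  0.24446486]
rig 8 [ 29.  16.  -8.   0. -66.  69.]
rig 188 [  29.   16.   -8.   -0.  -66. -111.]
rig -82 [ 29.  16.  -8.   0. -66. -21.]
rig 98 [ 29.  16.  -8.   0. -66. 159.]
pad 8 [ 14.  21. -34.   0. -35.  84.]
pad 188 [ 14.  21. -34.  -0. -35. -96.]
pad -82 [ 14.  21. -34.   0. -35.  -6.]
pad 98 [ 14.  21. -34.   0. -35. 174.]
retr 8 [-28.  -1. -24.   0. -67. 126.]
retr 188 [-28.  -1. -24.   0. -67. -54.]
retr -82 [-28.  -1. -24.   0. -67.  36.]
retr 98 [ -28.   -1.  -24.   -0.  -67. -144.]
gauge 8 [ 31.  22. -29.   0. -39.  67.]
gauge 188 [  31.   22.  -29.   -0.  -39. -113.]
gauge -82 [ 31.  22. -29.   0. -39. -23.]
gauge 98 [ 31.  22. -29.   0. -39. 157.]
```

```bash
python3 - <<'E'
import pickle,numpy as np,cv2
from h import *
from bench import *
move_ptp([.26,-.32,.30],[180,0,204])
print(get_time())
move_ptp([.51,.117,.25],[180,0,188.3])
r=get_image("wrist"); pickle.dump(r,open("w1.pkl","wb")); cv2.imwrite("pics/w1.png",r["image"])
t=pickle.load(open("im0.pkl","rb"))
print(get_time(),get_tool_pos(),np.round(r["T"],3).tolist())
O=np.array([.5388,.1208]);th=np.radians(8.3);R=np.array([[np.cos(th),-np.sin(th)],[np.sin(th),np.cos(th)]])
for n,p in {"piv":(.055,0,.12),"tip":(-.009,0,.12),"g":(-.046,0,.099),"gc1":(-.063,.022,.099),"gc2":(-.063,-.022,.099),"gc3":(-.029,.022,.099),"gc4":(-.029,-.022,.099),"sl":(-.016,0,.092)}.items():
    w=np.r_[O+R@np.array(p[:2]),p[2]]; print(n,project(r,w,True).round(1))
E
```

```text
1.1583
3.0417 [0.51013297 0.11610921 0.25013993] [[-0.143, 0.939, 0.313, 0.429], [0.99, 0.136, 0.045, 0.105], [0.0, 0.316, -0.949, 0.379], [0.0, 0.0, 0.0, 1.0]]
piv [319.7 335.5]
tip [319.6 263.1]
g [319.5 208.5]
gc1 [348.3 186.9]
gc2 [290.7 187. ]
gc3 [347.5 229.6]
gc4 [291.6 229.6]
sl [319.6 242.5]
```

View pics/w1.png

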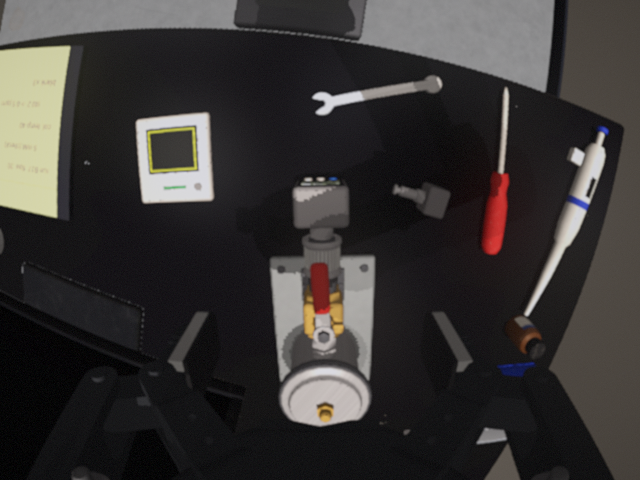

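The wrist view shows the gauge top at (321,208), the sleeve at (321,242), the lever from tip (319,264) to pivot (323,337), and the pad frame at (173,150). All are within about 3 px of my prediction. I'll refine with masks.

```bash
python3 - <<'E'
import pickle,numpy as np,cv2
from h import *
r=pickle.load(open("w1.pkl","rb")); im=r["image"]; H,S,V=cv2.split(cv2.cvtColor(im,cv2.COLOR_BGR2HSV))
def sub(a,b,c,d): m=np.zeros(H.shape,bool); m[b:d,a:c]=1; return m
W=lambda c,z: onplane(r,c,z,True).round(4)
for s,c,m in blobs(((H<6)|(H>172))&(S>120)&(V>50)&sub(300,255,340,325),30): print("red",s,c,W(c,.12))
for s,c,m in blobs((H>20)&(H<35)&(S>100)&(V>80)&sub(135,110,215,205),30):
    x,y,w,h=s[:4]; c0=cv2.minAreaRect(np.argwhere(m)[:,::-1].astype(np.float32)); print("yel",s[4],c0); B=np.array([W(p,.009)[:2] for p in cv2.boxPoints(c0)]); print(B.tolist(),B.mean(0),"spot")
for s,c,m in blobs((H>40)&(H<80)&(S>80)&sub(135,110,215,205),5): print("green",c,W(c,.009))
for s,c,m in blobs((V>40)&sub(280,170,360,231),300):
    for y in range(176,238,6): 
        xs=np.flatnonzero(m[y]); print(y,xs.min() if len(xs) else 0,xs.max() if len(xs) else 0, V[y,321])
    print("gauge rows")
for y in (234,240,246,252):
    xs=np.flatnonzero(V[y,290:350]>45)+290; print(y,xs.min(),xs.max())
print("piv",W((323,337),.121),"knob",W((325.5,412),.14),"platecorners",W((272,257),.014),W((375,257),.014))
cv2.imwrite("pics/w1c.png",cv2.resize(im[165:345,260:380],None,fx=3.3,fy=3.3,interpolation=2))
E
```

```text
red [310, 263, 20, 51, 821] [319.94153471 287.33252132] [0.5497 0.1227 0.12  ]
yel 597 ((171.89883422851562, 149.38133239746094), (43.165775299072266, 47.90652847290039), 86.42366790771484)
[[0.4516, -0.0761], [0.445, -0.0214], [0.4894, -0.0143], [0.4977, -0.0696]] [ 0.470925 -0.04535 ] spot
green [173.7 187.2] [ 0.511  -0.0396  0.009 ]
176 318 334 43
182 297 339 70
188 293 348 148
194 292 348 126
200 293 348 105
206 293 348 102
212 293 348 102
218 293 349 89
224 294 348 70
230 310 333 92
236 0 0 89
gauge rows
234 307 337
240 302 341
246 303 340
252 303 340
piv [0.5937 0.1316 0.121 ] knob [0.6603 0.1435 0.14  ] platecorners [0.5715 0.0747 0.014 ] [0.556  0.1824 0.014 ]
```

View pics/w1c.png

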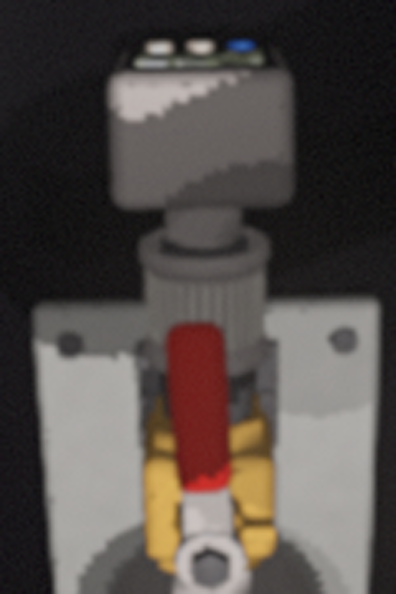

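```bash
cat >> h.py <<'E'
O=np.array([.539,.122]); YAW=8.3; th=np.radians(YAW)
R=np.array([[np.cos(th),-np.sin(th)],[np.sin(th),np.cos(th)]])
def rig(x,y,z): return np.r_[O+R@np.array([x,y]),z].tolist()
E
python3 - <<'E'
import numpy as np,cv2
from h import *
from bench import *
def pose(phi,z=.116,rad=.05):
    a=np.radians(180+phi); return rig(.055+rad*np.cos(a),rad*np.sin(a),z),[180,0,180+YAW+phi]
move_gripper(.03)
p,o=pose(3,.17); move_ptp(p,o)
f0=get_contact_force()
print(move_l(pose(3)[0],.1,stop_force=8),get_tool_pos())
for phi in range(15,91,15):
    p,o=pose(phi); s=move_l(p,.12,attitude=o,stop_force=15); print(phi,s,np.round(get_contact_force(),1))
    if s: break
else:
    print(move_l(rig(.055+.012,-.05,.116),.05,stop_force=8),get_tool_pos(),np.round(get_contact_force(),1))
r=get_image("wrist"); cv2.imwrite("pics/w2.png",r["image"]); print(get_time())
E
```

```text
False [0.54501221 0.12047202 0.11718711]
15 False [0.1 0.  0.2]
30 False [-0.4  0.3  0.1]
45 False [-0.2  0.8  1. ]
60 False [-0.1  0.7 -0.1]
75 False [-0.5  0.3 -0.6]
90 False [-0.   0.4  0.8]
True [0.61013432 0.08142406 0.11484139] [ 0.8  0.5 -0. ]
7.5083
```

View pics/w2.png

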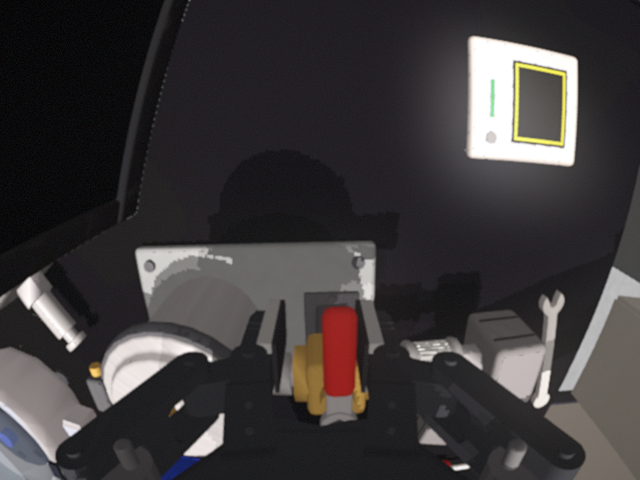

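```bash
python3 - <<'E'
import numpy as np,cv2
from h import *
from bench import *
p=np.array(get_tool_pos()); q=p.copy(); q[:2]+=R@np.array([-.007,0])
move_l(q.tolist(),.1); q[2]=.19; move_l(q.tolist(),.2)
o=[180,0,180+YAW]
move_ptp(rig(.004,0,.17),o); move_gripper(.062)
print(move_l(rig(.004,0,.073),.12,stop_force=8),get_tool_pos())
print("f",np.round(get_contact_force(),1))
move_gripper(.02,60); print(get_opening(),get_finger_force(),"f",np.round(get_contact_force(),1),np.round(get_moment(),2))
r=get_image("wrist"); cv2.imwrite("pics/w3.png",r["image"]); print(get_time())
E
```

```text
False [0.5435455  0.12283188 0.07367907]
f [-0.5  0.1  0.2]
0.031073702501205867 58.776572942733765 f [-2.4  0.9  5.2] [0.36 0.58 0.02]
11.6
```

View pics/w3.png

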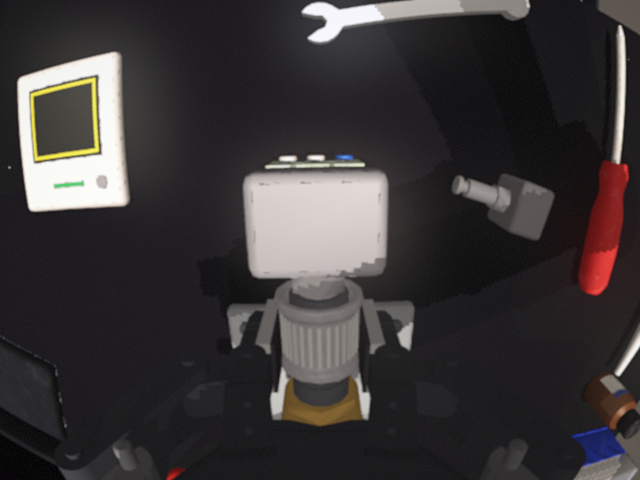

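The pads hold the sleeve on centre, with little side force and an opening of 31 mm. The gauge at (316,222) is still coupled, so I'll pull now.

```bash
python3 - <<'E'
import numpy as np,cv2
from h import *
from bench import *
p0=np.array(get_tool_pos()); q=p0.copy(); q[:2]+=R@np.array([.0088,0])
s=move_l(q.tolist(),.03,stop_force=25); p1=np.array(get_tool_pos())
print(s,R.T@(p1-p0)[:2],get_opening(),np.round(get_contact_force(),1))
sleep(.4)
r=get_image("wrist"); cv2.imwrite("pics/w4.png",r["image"]); print(get_time(),np.round(get_contact_force(),1))
E
```

```text
False [5.48686348e-03 3.51301419e-05] 0.03086534001691015 [-9.3  3.2  7.4]
12.5167 [-10.2   3.    7.8]
```

View pics/w4.png

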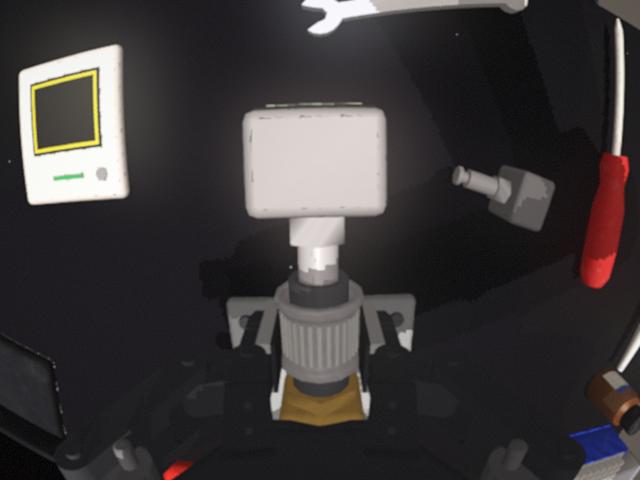

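The gauge has popped forward: its case is at (315,162) and the plug is showing at (318,260). I'll release the sleeve and take the gauge.

```bash
python3 - <<'E'
import numpy as np,cv2
from h import *
from bench import *
move_gripper(.062); sleep(.3)
p=get_tool_pos(); move_l([p[0],p[1],.135],.12)
move_gripper(.07)
o=[180,0,180+YAW]
move_l(rig(-.058,0,.135),.12,attitude=o)
print(move_l(rig(-.058,0,.072),.1,stop_force=6),np.round(get_contact_force(),1))
move_gripper(.03,30); print(get_opening(),get_finger_force(),"f",np.round(get_contact_force(),1),np.round(get_moment(),2))
r=get_image("wrist"); cv2.imwrite("pics/w5.png",r["image"]); print(get_time())
E
```

```text
False [-0.   0.   0.7]
0.04370910682579327 35.659963488578796 f [-0.9  1.1  2.9] [0.12 0.22 0.01]
16.05
```

View pics/w5.png

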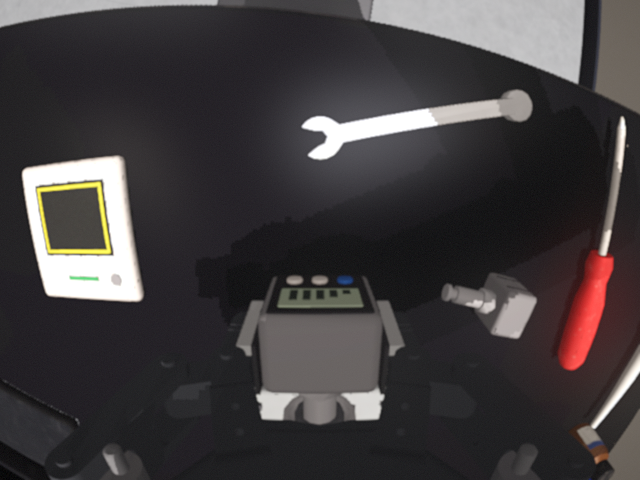

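```bash
python3 - <<'E'
import numpy as np,cv2
from h import *
from bench import *
print(move_l(rig(-.105,0,.072),.06,stop_force=20),np.round(get_contact_force(),1),get_opening())
p=rig(-.105,0,.13); move_l(p,.12,attitude=[180,-2.5,188.3]); print(np.round(get_contact_force(),1))
o=[180,-2.5,188.5]
move_l([.470,-.0455,.13],.12,attitude=o); move_l([.470,-.0455,.045],.08)
print(move_l([.470,-.0455,.024],.015,stop_force=2.5),get_tool_pos(),np.round(get_contact_force(),1),get_time())
r=get_image("top"); cv2.imwrite("pics/t6.png",r["image"])
r2=get_image("scene"); a=cv2.resize(r["image"][190:350,230:390],(480,480),interpolation=2); b=cv2.resize(r2["image"][220:320,240:420],(800,444)[:2],interpolation=2)
w=get_image("wrist")["image"]
c=np.zeros((480,800,3),np.uint8); c[:,:400]=cv2.resize(r["image"][190:350,250:383],(400,480),interpolation=2); c[:,400:]=cv2.resize(w[160:480,187:453],(400,480)); cv2.imwrite("pics/c6.png",c)
E
```

```text
False [-0.4 -0.4 -0.9] 0.0435185781602066
[ 0.1 -0.8 -1.6]
True [ 0.47006291 -0.04554332  0.0357941 ] [-1.4  0.3  4.2] 21.025
```

View pics/c6.png

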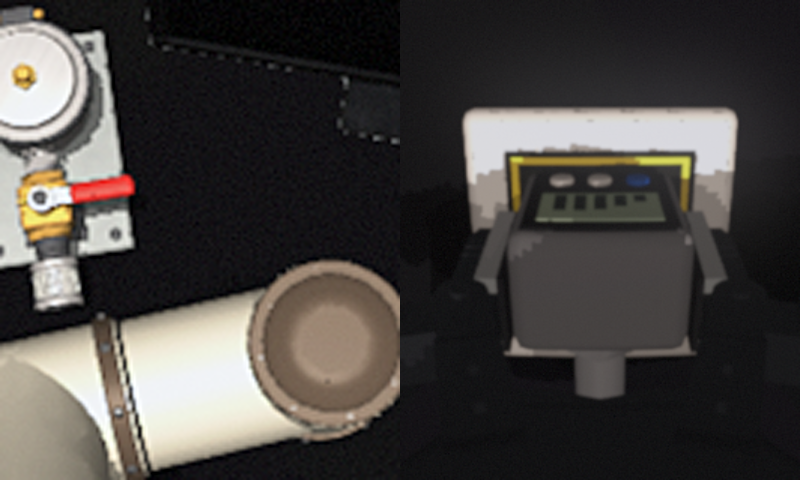

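The top view shows the lever crosswise and the sleeve home. In the wrist view the gauge sits squarely inside the yellow frame with its foot touching. I'll settle it, release and check.

```bash
python3 - <<'E'
import numpy as np,cv2
from h import *
from bench import *
print(move_l([.470,-.0455,.030],.01,stop_force=4),get_tool_pos(),np.round(get_contact_force(),1))
move_gripper(.05); sleep(.2); move_gripper(.075)
move_l([.470,-.0455,.16],.1,attitude=[180,0,188.5]); 
w=get_image("wrist")["image"]
move_ptp([.38,-.25,.28],[180,0,188.5]); sleep(.3)
r=get_image("top"); r2=get_image("scene")
c=np.zeros((600,800,3),np.uint8); c[:300,:400]=cv2.resize(r["image"][225:345,230:390],(400,300),interpolation=2); c[:300,400:]=cv2.resize(r2["image"][235:325,270:410],(400,300),interpolation=2); c[300:,:400]=cv2.resize(w,(400,300)); cv2.imwrite("pics/c7.png",c); print(get_time())
E
```

```text
True [ 0.47010286 -0.04552392  0.03579149] [0.1 1.2 4. ]
25.0167
```

View pics/c7.png

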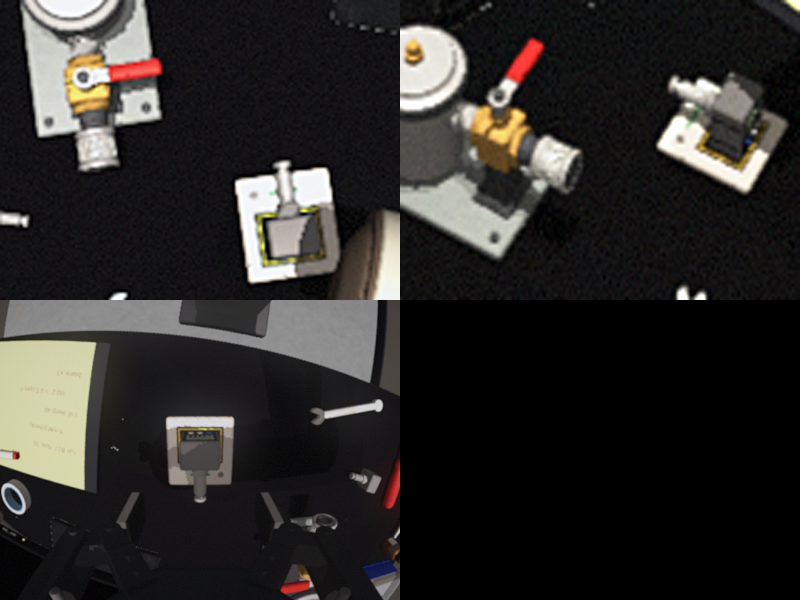

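The gauge stands upright inside the frame (top crop (292,237)) with its plug towards the green light. The lever is crosswise, the sleeve is home and the arm is clear.

```bash
python3 -c "
from bench import *
print(close_job())"
```

```text
the job is handed in; nothing more can be done
None
```

I handed the job in at about 25 s of the 51 s allowed. In the last pictures the valve is shut, the sleeve is home, and the gauge stands upright in the yellow frame with its plug towards the green light; no verdict came back.

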